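Pop the sample port of the barrel-cellar wine analyser

ROBOT

A 7-joint arm with a two-finger parallel gripper is mounted at the origin on the work surface. World frame = base frame: x ahead of the robot, y to its left, z up, the work surface at z = 0. Lengths are in m, angles in degrees, forces in N, time in s.
With the tool pointing down it reaches from about 0.425 to 1.025 m from the base axis. Payload 9.4 kg.
Tool frame: the origin (TCP) lies on the centre line of the jaws, within the pads' length; the fingertips stand bot.nose_length ahead of it and the grasp point (between the pads) lies 8 mm behind it (bot.nose_length is the distance from the TCP to the fingertips, in m); z points along the fingers, y is the direction in which the jaws open and shut (so a half turn about z gives the same grasp; the last joint's range is limited). The gripper opens to 85 mm and grips with 20 to 120 N. Pads are 22 mm wide; open, the fingers measure 114 mm over their backs; the gripper's body (76 mm by 85 mm) begins 54 mm behind the grasp point. The pads swing forward as they close: fully open they stand 13 mm farther back than shut.
Start: joints at [70.949, 34.337, -0.143, 91.639, 0.103, 54.024, -4.572], TCP at [0.183, -0.701, 0.242] pointing down, gripper open.
Joint ranges: [-147.43, 147.43], [-19.82, 112.94], [-74.19, 73.91], [6.32, 146.72], [-59.91, 239.91], [6.04, 106.73], [-150.56, 150.56]. Speed limits (degrees/s): [127.2, 127.2, 172.46, 172.46, 180, 180, 180].

INTERFACE

Orientations are given as a 3x3 rotation matrix whose columns are the frame's x, y, z axes.
In Python, from rig import status, vision, bot gives the robot as it stands.
- The arm moves only by the tool carry_out, never from a script. Its argument "plan" is one flat list of numbers, 6 for each row, row after row: the shift along the tool's x, y, z in m, then the turn, a rotation vector about the tool's x, y, z in degrees. A call has 1 to 20 rows; each row is the pose to reach, as a shift and turn from the pose measured when the call began, along the tool's axes at that moment; what a row does not reach only later rows make up. A row lasts 1/10 s, in which the tool goes at most 50 mm and 8.59 degrees, less where a joint would pass 70% of its speed; a pose out of reach is approached as far as the arm can. A call with a gripper value outside its range is refused whole. "claw" is the closure in counts, from 0 (fully open) to 255 (shut), set as the call begins (left out, the last holds). The fingers move at their own pace and stop on an object; "newtons" is the grip in N (left out, the last holds). Time passes only in rows, so rows that repeat a pose let the fingers close. It gives the time, the measured TCP pose, the force and the opening at its end, in the units of the state.
- status.get_state(): the state, without advancing time (a new reading comes with each control period).
- vision.grab_frame(name): name is "scene" or "top" or "wrist"; returns the picture (384x512x3 uint8, red, green, blue); there is no depth.
- vision.get_calibration(name): a dict with "intrinsics" (3x3 intrinsics, pixels), "rvec" (rotation vector, rad) and "tvec" (3), from world to camera coordinates, as OpenCV has them; the wrist camera has in their place "tool_from_camera" (4x4, takes a point from camera to tool coordinates, whose origin is the TCP and whose axes are the flange's). Camera axes: x right, y down, z forward; pixel columns grow to the right and rows downward; lengths in m; the calibration is good to about 2 mm. The wrist camera is an equidistant fisheye: a pixel r from the principal point sees the ray r / f radians off the axis. A picture is of the moment at which its call begins: read the wrist's pose just before it. get_calibration takes no time and is no camera call.
- bot.job_done(): hands the job in, once; it reports no verdict.
The state is a dict: "time_s": time; "qpos": joint angles; "qd": joint speeds; "joint_torque": joint torques, N m; "tcp_pos": TCP position; "ee_rot": TCP orientation; "ft_force": force on the tool from outside, world axes, zero at the start; "wrist_torque": the same for the moment, N m; "grip_width": finger opening in m.
Only numpy, scipy, OpenCV 4.12 (cv2) and the standard library are available. Lean on these libraries where they do the work, as an engineer would, in place of code of your own. Each camera call takes 0.05 s, during which the arm holds its last target. There are 200 camera calls.

TASK

Open the sample port of the wine analyser (the larger white box with the display hump): press its hatch once with the fingertips on the round pad until the push-push latch lets go, take the fingers away so that the hatch pops up, and watch it for two seconds untouched to be sure that it stays open. One press only: do not push the popped hatch shut again, and do not press hard enough to break it. Leave the logger's battery hatch shut, and do not grasp, lift, shift or knock over anything on the bench.

Things in the scene. Friction and masses are not known exactly. Their poses are not given: they have to be found in the camera images.
- sample_hatch (a joint): hinge of the analyser's sample-port hatch (rad): 0 = shut, latched, flush with the box's top; negative = pushed in (stop at -0.09); positive = open, 1.25 = fully open, nearly upright. A spring always drives it open: pushed in past about -0.045 and let go, it swings up by itself in about 1.5 s and stays up. Pushed fully down again it would latch shut.
- sample_hatch_press (a point): where to press: top centre of the round pad (24 mm across, 4 mm high) on the sample hatch, 20 mm from its free edge and 72 mm from its hinge; moves with the hatch. Shut, z is up and x points to the hinge. The hatch is a grey plate, 92 mm (x) by 76 mm, 5 mm thick. At the pad the latch frees after about 3.5 mm of travel, bottoms at 6.5 mm, and takes 3 to 4 N.
- analyser: wine analyser, the larger of two white boxes, fixed to the bench: 180 mm (x) by 130 mm (y), top 100 mm above the bench; origin at the centre of its underside; x points from its front (hatch's free edge) to its back. A grey display hump, 40 mm deep and 34 mm high, runs along the back of its top. Hatch from x = -74 to +18 mm, hinge at +18; open, it reaches 190 mm above the bench.
- logger: cellar data logger, the smaller white box, fixed to the bench: 150 mm by 120 mm, 100 mm high, dark cooling ribs and a short aerial (55 mm above its top) at the back; origin at the centre of its underside. Its smaller battery hatch is of the same push-push kind (66 by 56 mm, bar-shaped pad 4 mm high) and is to be left shut.
- sample_pad: the raised round grey pad on the sample hatch, fixed to it: 24 mm across, 4 mm high; origin at the centre of its underside, on the hatch's top face. It gives by less than 1 mm.
- sample_hatch_tongue (a joint): the latch's small steel tongue under the sample hatch, sliding sideways by itself (m); not to be handled. 0 = held in the hook (latched), about +0.008 = free (hatch open). It goes below -0.004 only when an open hatch is pushed nearly shut again.
- battery_hatch (a joint): hinge of the logger's battery hatch (rad): 0 = shut and latched, positive = open, negative = pushed in.
- bung_a: cork barrel bung, 52 mm across the top, 46 mm high, standing; origin at its underside. Bystander.
- bung_b: second cork barrel bung, same size. Bystander.
- sample_bottle: small green sample bottle, 48 mm across, 120 mm high, standing; origin at its underside. Bystander.
- jug: clear plastic jug with a handle, 110 mm across, 140 mm high; origin at its underside. Bystander.
- cup: tasting glass, 66 mm across, 75 mm high; origin at its underside. Bystander.
- mallet: bung mallet lying on the bench, wooden handle, about 300 mm long. Bystander.
- jar: amber jar with a steel lid, 60 mm across, 85 mm high; origin at its underside. Bystander.
Not all that is in view belongs to the job. Leave any orange look-alike of the analyser alone.

How it is judged:
By the outcome, as a careful person would: the job done as asked, in the order asked, and still so for the second after the job is handed in, with the robot touching nothing.
It also fails if it takes over 37 s, if anything falls off the work surface, if the arm or the gripper's body presses on something with over 40 N, if the wrist force passes 120 N, or if a joint passes its speed limit or range.

## Working session

There is one attempt and no reset: what is moved stays moved. The work goes in short steps, Python scripts to look and compute and a tool call to move; the robot and the scene stay as the last step left them, time stands still between calls to the robot, and variables do not carry over. Pictures are saved under pics/ and viewed, about 8 in all and at most 12, crops included, and the job is handed in when it is done.

Besides the shell and the picture viewer there is one more tool, called after "Emit:" as name(argument=value, ...) on one line, values as JSON. carry_out: Moves the arm, as the interface text tells. Its arguments: {"type":"object","properties":{"plan":{"type":"array"},"claw":{"type":"number"},"newtons":{"type":"number"}},"required":["plan"]}

```bash
ls; mkdir -p pics; python3 - <<'E'
from rig import status, vision, bot
import cv2, numpy as np
s=status.get_state(); print({k:np.round(v,4).tolist() for k,v in s.items()}); print(bot.nose_length)
for n in("scene","top"):
    cv2.imwrite(f"pics/{n}0.png",cv2.resize(vision.grab_frame(n)[:,:,::-1],(800,600),interpolation=cv2.INTER_CUBIC))
for n in("scene","top","wrist"): print(n,vision.get_calibration(n))
E
```

```text
pics
{'time_s': 0.0, 'qpos': [70.9494, 34.3861, -0.1479, 91.68, 0.1017, 54.0255, -4.5715], 'qd': [-0.0593, 0.0196, -0.135, -0.0688, 0.061, 0.1171, 0.0664], 'joint_torque': [0.0002, -77.6461, 1.5647, -25.8008, 0.0124, 0.0091, -0.0], 'tcp_pos': [0.1833, -0.701, 0.2414], 'ee_rot': [[0.9674, 0.2531, -0.0005], [0.2531, -0.9674, 0.0015], [-0.0001, -0.0016, -1.0]], 'ft_force': [-0.0184, 0.0692, -0.3896], 'wrist_torque': [0.0207, 0.041, -0.0324], 'grip_width': 0.0855}
0.011
scene {'intrinsics': array([[356.69211018,   0.        , 258.46383118],
       [  0.        , 356.69211018, 194.99331441],
       [  0.        ,   0.        ,   1.        ]]), 'rvec': array([ 1.79418628,  1.76952949, -0.72490523]), 'tvec': array([-0.02799358, -0.27009094,  1.56465823])}
top {'intrinsics': array([[359.37062688,   0.        , 256.04832913],
       [  0.        , 359.37062688, 192.71219142],
       [  0.        ,   0.        ,   1.        ]]), 'rvec': array([ 2.15196524, -2.09030437,  0.20711557]), 'tvec': array([-0.01369357,  0.49364726,  1.01626818])}
wrist {'intrinsics': array([[297.31863964,   0.        , 255.13860964],
       [  0.        , 297.31863964, 195.08860793],
       [  0.        ,   0.        ,   1.        ]]), 'tool_from_camera': array([[ 1.11851367e-03, -9.57707736e-01, -2.87740581e-01,
         7.30667193e-02],
       [ 9.99999056e-01,  1.30079787e-03, -4.42313575e-04,
        -2.25226490e-04],
       [ 7.97899466e-04, -2.87739814e-01,  9.57708287e-01,
        -1.32838928e-01],
       [ 0.00000000e+00,  0.00000000e+00,  0.00000000e+00,
         1.00000000e+00]])}
```

View pics/scene0.png

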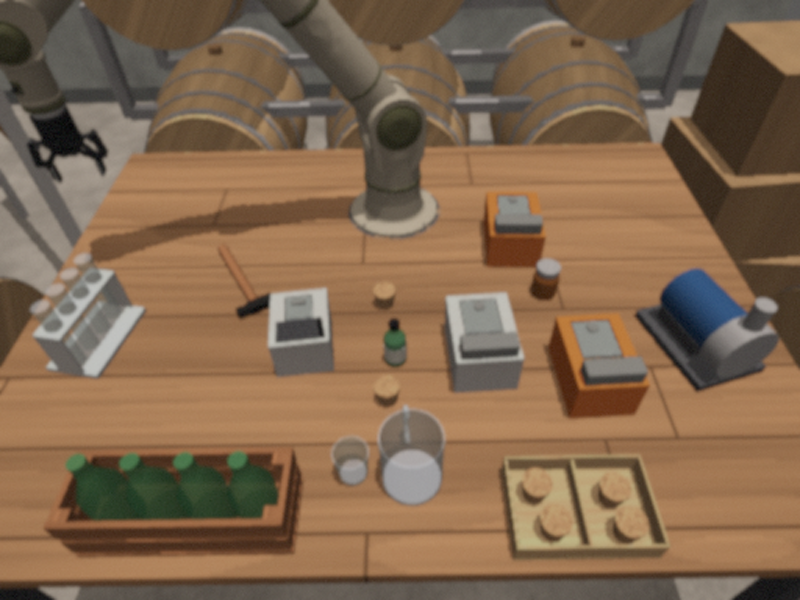

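View pics/top0.png

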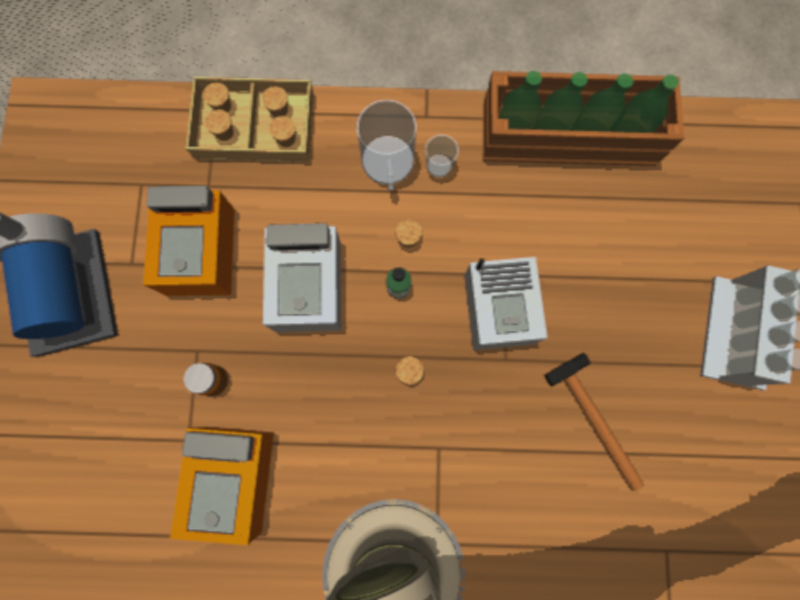

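The scene view shows two white boxes: A at scene (483,340) / top (300,278), and B at scene (300,330) / top (508,302). The orange boxes are look-alikes at top (183,240) and (222,487). A is the larger and has a grey display hump and a round pad, at top (300,303) and scene (480,307), so A is the analyser. B has ribs and an aerial, so it is the logger. Next I'll confirm this in a crop and measure.

```bash
cat > h.py <<'E'
import cv2, numpy as np
from rig import status, vision, bot
def ray(n,uv):
    c=vision.get_calibration(n);R=cv2.Rodrigues(c["rvec"])[0];t=c["tvec"]
    d=R.T@np.linalg.inv(c["intrinsics"])@np.r_[uv,1.]; return -R.T@t,d
def on_z(n,uv,z):
    o,d=ray(n,uv); return o+d*(z-o[2])/d[2]
def proj(n,p):
    c=vision.get_calibration(n); return cv2.projectPoints(np.float64(p).reshape(-1,1,3),c["rvec"],c["tvec"],c["intrinsics"],None)[0][:,0]
E
python3 - <<'E'
from h import *
t=vision.grab_frame("top");s=vision.grab_frame("scene")
a=cv2.resize(t[135:220,160:225],None,fx=6,fy=6,interpolation=cv2.INTER_CUBIC)   # 390x510
b=cv2.resize(s[180:255,278:340],None,fx=6,fy=6,interpolation=cv2.INTER_CUBIC) #372x450
im=np.zeros((510,770,3),np.uint8);im[:510,:390]=a;im[:450,395:395+372]=b
cv2.imwrite("pics/crop.png",im[:,:,::-1])
f=lambda p:(np.array(p)+.5)*.64-.5
print(on_z("top",f((300,303)),.104),on_z("scene",f((480,307)),.104))
E
```

```text
[0.47462331 0.18009751 0.104     ] [0.48126865 0.18422405 0.104     ]
```

View pics/crop.png

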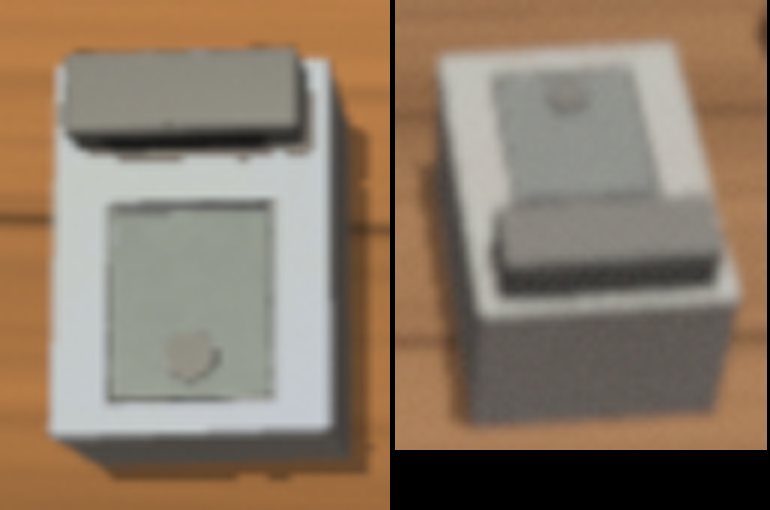

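The crop confirms box A: white, with a hump, a plain grey hatch and a round pad at top crop (189,356) and scene crop (566,95). I'll refine the pad position and work out the approach.

```bash
python3 - <<'E'
from h import *
g=lambda x,y,ox,oy,sx=0:np.array([(x-sx+.5)/6-.5+ox,(y+.5)/6-.5+oy])
pt=on_z("top",g(189,356,160,135),.104);ps=on_z("scene",g(566,95,278,180,395),.104)
print("pad",pt,ps)
C=np.array([on_z("top",g(x,y,160,135),.1) for x,y in[(108,203),(272,203),(272,399),(108,400)]]);print(C)
hx=(C[0]+C[1]-C[2]-C[3])/2;print("len",np.linalg.norm(hx),"yaw",np.degrees(np.arctan2(hx[1],hx[0])))
u=hx/np.linalg.norm(hx);print("pad from hatch",C[2:].mean(0)+.02*u)
S=np.array([on_z("scene",g(x,y,278,180,395),.1) for x,y in[(493,72),(632,68)]]);print("scene front edge mid",S.mean(0), "pad",S.mean(0)+.02*u)
s=status.get_state();R=s["ee_rot"];p=s["tcp_pos"]
for w in([.38,-.5,.30],[.55,-.2,.30],[.48,.182,.22]):print(w,np.round(R.T@(np.array(w)-p),3))
E
```

```text
pad [0.47406017 0.18212328 0.104     ] [0.47726221 0.18158441 0.104     ]
[[0.54746678 0.22590025 0.1       ]
 [0.54979213 0.14818612 0.1       ]
 [0.45556307 0.14292591 0.1       ]
 [0.45284302 0.21924047 0.1       ]]
len 0.09461431753640547 yaw 3.6115958279517946
pad from hatch [0.47416332 0.18234304 0.1       ]
scene front edge mid [0.45454794 0.18220893 0.1       ] pad [0.47450822 0.18346878 0.1       ]
[0.38, -0.5, 0.3] [ 0.241 -0.145 -0.058]
[0.55, -0.2, 0.3] [ 0.482 -0.392 -0.058]
[0.48, 0.182, 0.22] [ 0.511 -0.779  0.022]
```

The measurements agree on the pad at about (0.475, 0.182, 0.104), with the analyser yawed about 3.6°. I'll shut the fingers and go above it by way of (0.55, -0.20, 0.30).

Emit:
carry_out(plan=[0.48,-0.39,-0.06,0,0,0,0.48,-0.39,-0.06,0,0,0,0.48,-0.39,-0.06,0,0,0,0.48,-0.39,-0.06,0,0,0,0.48,-0.39,-0.06,0,0,0,0.48,-0.39,-0.06,0,0,0,0.48,-0.39,-0.06,0,0,0,0.48,-0.39,-0.06,0,0,0,0.48,-0.39,-0.06,0,0,0,0.48,-0.39,-0.06,0,0,0,0.48,-0.39,-0.06,0,0,0,0.48,-0.39,-0.06,0,0,0,0.48,-0.39,-0.06,0,0,0,0.506,-0.78,0.0,0,0,0,0.506,-0.78,0.0,0,0,0,0.506,-0.78,0.0,0,0,0,0.506,-0.78,0.0,0,0,0,0.506,-0.78,0.0,0,0,0,0.506,-0.78,0.0,0,0,0,0.506,-0.78,0.0,0,0,0], claw=255, newtons=60)

```text
time_s: 2.2
tcp_pos: [0.4833, 0.1391, 0.2492]
ee_rot: [[0.968, 0.253, 0.0], [0.253, -0.968, 0.001], [0.0, -0.001, -1.0]]
ft_force: [0.8, -0.1, -0.6]
grip_width: 0.0001
```

Emit:
carry_out(plan=[0.003,-0.044,0.04,0,0,0,0.003,-0.044,0.08,0,0,0,0.003,-0.044,0.09,0,0,0,0.003,-0.044,0.09,0,0,0,0.003,-0.044,0.09,0,0,0,0.003,-0.044,0.09,0,0,0])

```text
time_s: 2.8
tcp_pos: [0.4764, 0.1817, 0.161]
ee_rot: [[0.968, 0.251, 0.003], [0.251, -0.968, 0.002], [0.003, -0.001, -1.0]]
ft_force: [-0.5, 0.7, -0.2]
grip_width: 0.0001
```

```bash
python3 - <<'E'
from h import *
s=status.get_state();R=np.array(s["ee_rot"]);p=np.array(s["tcp_pos"]);print(s["time_s"],p,s["ft_force"])
w=vision.grab_frame("wrist");sc=vision.grab_frame("scene")
c=vision.get_calibration("wrist");K=c["intrinsics"];T=c["tool_from_camera"]
def wp(P):
    q=T[:3,:3].T@(R.T@(np.array(P)-p)-T[:3,3]);th=np.arctan2(np.hypot(q[0],q[1]),q[2]);r=K[0,0]*th/np.hypot(q[0],q[1]);return np.array([K[0,2]+r*q[0],K[1,2]+r*q[1]])
u=wp([.475,.182,.104]);print("pad expected px",u,"tip px",wp(p+R[:,2]*.011), proj("scene",p+R[:,2]*.011))
a=cv2.resize(w[100:384,130:382],None,fx=2,fy=2,interpolation=cv2.INTER_CUBIC)
cv2.imwrite("pics/wrist1.png",a[:,:,::-1])
E
```

```text
2.8 [0.47636005 0.18167843 0.16095291] [-0.54729974  0.72778621 -0.18133635]
pad expected px [254.6942269  219.49608999] tip px [255.6148616  248.05721877] [[307.23327964 185.21391735]]
```

View pics/wrist1.png

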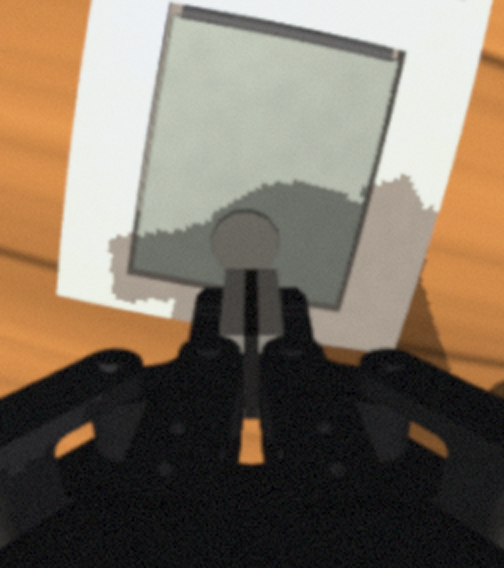

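The wrist view shows the round pad at crop (245,242), which is pixel (252.3,220.8), 2.4 and 1.3 px from where I expected it, or under 2 mm. The shut fingertips end at crop (250,268). I'll correct by tool (-2, -2) mm and go part of the way down.

Emit:
carry_out(plan=[-0.002,-0.002,0.014,0,0,0,-0.002,-0.002,0.028,0,0,0,-0.002,-0.002,0.028,0,0,0,-0.002,-0.002,0.028,0,0,0,-0.002,-0.002,0.028,0,0,0])

```text
time_s: 3.4
tcp_pos: [0.4742, 0.1834, 0.1336]
ee_rot: [[0.968, 0.251, 0.004], [0.251, -0.968, 0.002], [0.004, -0.001, -1.0]]
ft_force: [-0.2, -0.2, 0.0]
grip_width: -0.0005
```

```bash
python3 - <<'E'
from h import *
c=vision.get_calibration("wrist");K=c["intrinsics"];T=c["tool_from_camera"]
for z in(.005,.011,.018,.024):
    q=T[:3,:3].T@(np.array([.011,0,z])-T[:3,3]);h=np.hypot(q[0],q[1]);r=K[0,0]*np.arctan2(h,q[2])/h
    print(z,"crop px",(np.array([K[0,2]+r*q[0]-130,K[1,2]+r*q[1]-100])*2).round(1))
s=status.get_state();print(s["tcp_pos"],s["ft_force"])
w=vision.grab_frame("wrist")
cv2.imwrite("pics/wrist2.png",cv2.resize(w[150:290,170:340],None,fx=3,fy=3,interpolation=cv2.INTER_CUBIC)[:,:,::-1])
E
```

```text
0.005 crop px [251.3 268.2]
0.011 crop px [251.3 258.9]
0.018 crop px [251.3 248.8]
0.024 crop px [251.3 240.7]
[0.47424165 0.18338373 0.13362262] [-0.23668482 -0.16361481  0.00513496]
```

View pics/wrist2.png

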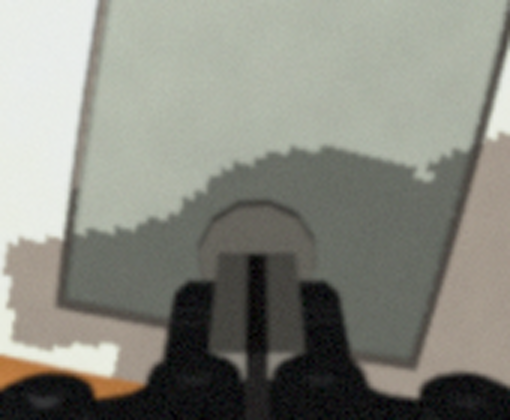

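The fingertips are centred sideways over the pad (fingers at x=257, pad spanning 199–316), and the gap is about 18–24 mm. I'll go down 14 mm, then in small steps while reading the force.

Emit:
carry_out(plan=[0,0,0.007,0,0,0,0,0,0.014,0,0,0,0,0,0.014,0,0,0,0,0,0.014,0,0,0])

```text
time_s: 3.85
tcp_pos: [0.474, 0.1834, 0.1192]
ee_rot: [[0.968, 0.251, 0.003], [0.251, -0.968, 0.002], [0.003, -0.001, -1.0]]
ft_force: [-0.0, 0.0, 0.4]
grip_width: 0.0002
```

Emit:
carry_out(plan=[0,0,0.002,0,0,0,0,0,0.002,0,0,0,0,0,0.002,0,0,0])

```text
time_s: 4.15
tcp_pos: [0.474, 0.1834, 0.1172]
ee_rot: [[0.968, 0.251, 0.003], [0.251, -0.968, 0.002], [0.003, -0.001, -1.0]]
ft_force: [-0.0, 0.3, -0.5]
grip_width: -0.0
```

```bash
python3 - <<'E'
from h import *
for i in range(3):
    s=status.get_state();print(s["time_s"],s["tcp_pos"],s["ft_force"],s["wrist_torque"]);vision.grab_frame("wrist")
E
```

```text
4.15 [0.47401458 0.18341691 0.11717944] [-0.00324278  0.3297214  -0.46578865] [-0.01887748 -0.0799978   0.01547425]
4.2 [0.47405386 0.18339663 0.11723211] [ 0.07502595 -0.02688523  0.93226945] [0.04768423 0.00053468 0.00910518]
4.25 [0.47406294 0.18339445 0.11725511] [0.12694016 0.7433254  0.81906181] [-0.05168941  0.0261198  -0.01925676]
```

Emit:
carry_out(plan=[0,0,0.0015,0,0,0,0,0,0.0015,0,0,0,0,0,0.0015,0,0,0])

```text
time_s: 4.6
tcp_pos: [0.4741, 0.1834, 0.1157]
ee_rot: [[0.968, 0.251, 0.003], [0.251, -0.968, 0.002], [0.003, -0.001, -1.0]]
ft_force: [-0.6, -0.4, 0.3]
grip_width: 0.0001
```

Emit:
carry_out(plan=[0,0,0.001,0,0,0,0,0,0.001,0,0,0,0,0,0.001,0,0,0])

```text
time_s: 4.9
tcp_pos: [0.4741, 0.1834, 0.1148]
ee_rot: [[0.968, 0.251, 0.003], [0.251, -0.968, 0.002], [0.004, -0.001, -1.0]]
ft_force: [-0.9, 0.5, 2.1]
grip_width: 0.0
```

Emit:
carry_out(plan=[0,0,0.001,0,0,0,0,0,0.001,0,0,0,0,0,0.001,0,0,0])

```text
time_s: 5.2
tcp_pos: [0.4741, 0.1835, 0.1138]
ee_rot: [[0.968, 0.251, 0.003], [0.251, -0.968, 0.002], [0.004, -0.001, -1.0]]
ft_force: [-1.6, 0.3, 3.9]
grip_width: -0.0
```

Contact came at TCP z≈0.1152, as expected. I'll keep going down.

Emit:
carry_out(plan=[0,0,0.001,0,0,0,0,0,0.002,0,0,0,0,0,0.0025,0,0,0,0,0,0.0025,0,0,0])

```text
time_s: 5.6
tcp_pos: [0.474, 0.1834, 0.1112]
ee_rot: [[0.968, 0.251, 0.003], [0.251, -0.968, 0.002], [0.003, -0.001, -1.0]]
ft_force: [-1.7, -0.1, 3.6]
grip_width: 0.0002
```

Emit:
carry_out(plan=[0,0,0.001,0,0,0,0,0,0.001,0,0,0,0,0,0.001,0,0,0])

```text
time_s: 5.9
tcp_pos: [0.4739, 0.1834, 0.1102]
ee_rot: [[0.968, 0.251, 0.003], [0.251, -0.968, 0.002], [0.003, -0.001, -1.0]]
ft_force: [-0.9, -0.2, 3.0]
grip_width: -0.0001
```

```bash
python3 - <<'E'
from h import *
for i in range(3):
    s=status.get_state();print(s["time_s"],s["tcp_pos"],s["ft_force"]);vision.grab_frame("wrist")
E
```

```text
5.9 [0.47392554 0.1834461  0.11017239] [-0.91259169 -0.23057774  3.04125452]
5.95 [0.47391786 0.18342947 0.11019955] [-1.23667865 -0.30652083  3.21291659]
6.0 [0.47393742 0.18343529 0.11021392] [-1.4380937  -0.19472574  2.86361406]
```

Travel is about 4–5 mm at a steady 3 N. I'll add 0.7 mm for margin, then retract quickly: straight up, then slightly to the front.

Emit:
carry_out(plan=[0,0,0.0007,0,0,0,0,0,0.0007,0,0,0,0,0,0.0007,0,0,0])

```text
time_s: 6.35
tcp_pos: [0.4739, 0.1834, 0.1095]
ee_rot: [[0.968, 0.251, 0.003], [0.251, -0.968, 0.002], [0.003, -0.001, -1.0]]
ft_force: [-1.3, 0.0, 3.2]
grip_width: 0.0001
```

Emit:
carry_out(plan=[0,0,-0.05,0,0,0,0,0,-0.1,0,0,0,-0.015,0,-0.15,0,0,0,-0.03,0,-0.19,0,0,0,-0.03,0,-0.19,0,0,0,-0.03,0,-0.19,0,0,0,-0.03,0,-0.19,0,0,0,-0.03,0,-0.19,0,0,0,-0.03,0,-0.19,0,0,0,-0.03,0,-0.19,0,0,0,-0.03,0,-0.19,0,0,0,-0.03,0,-0.19,0,0,0,-0.03,0,-0.19,0,0,0,-0.03,0,-0.19,0,0,0,-0.03,0,-0.19,0,0,0,-0.03,0,-0.19,0,0,0,-0.03,0,-0.19,0,0,0,-0.03,0,-0.19,0,0,0,-0.03,0,-0.19,0,0,0,-0.03,0,-0.19,0,0,0])

```text
time_s: 8.35
tcp_pos: [0.4443, 0.1756, 0.2994]
ee_rot: [[0.968, 0.251, 0.003], [0.251, -0.968, 0.002], [0.003, -0.001, -1.0]]
ft_force: [0.3, 0.1, 1.1]
grip_width: 0.0
```

```bash
python3 - <<'E'
from h import *
s=status.get_state();print(s["time_s"],s["tcp_pos"],s["ft_force"])
a=vision.grab_frame("wrist");b=vision.grab_frame("scene");np.save("pics/s.npy",b)
im=np.zeros((384,800,3),np.uint8);im[:,:400]=a[:,56:456];im[:,405:795]=cv2.resize(b[90:282,235:430],(390,384))
cv2.imwrite("pics/after.png",im[:,:,::-1])
E
```

```text
8.35 [0.44434578 0.17557763 0.29939179] [0.32263353 0.14864323 1.12410605]
```

View pics/after.png

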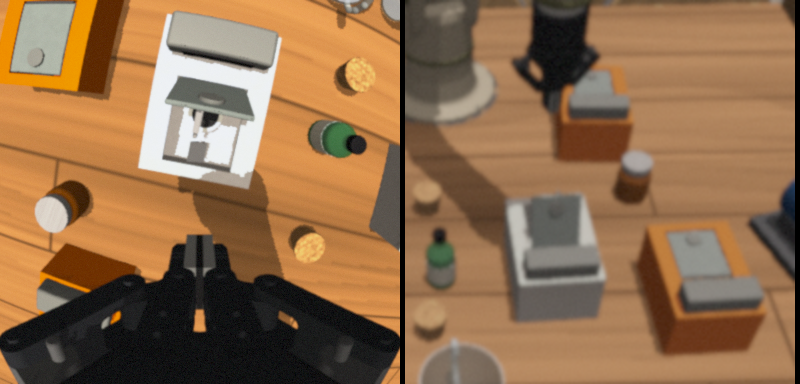

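The wrist view shows the hatch swung up at (210,97) with the port open beneath it at (205,130). The scene view shows it standing in front of the hump. Now I'll watch it untouched for over 2 s.

Emit:
carry_out(plan=[0,0,0,0,0,0,0,0,0,0,0,0,0,0,0,0,0,0,0,0,0,0,0,0,0,0,0,0,0,0,0,0,0,0,0,0,0,0,0,0,0,0,0,0,0,0,0,0,0,0,0,0,0,0,0,0,0,0,0,0,0,0,0,0,0,0,0,0,0,0,0,0,0,0,0,0,0,0,0,0,0,0,0,0,0,0,0,0,0,0,0,0,0,0,0,0,0,0,0,0,0,0,0,0,0,0,0,0,0,0,0,0,0,0,0,0,0,0,0,0])

```text
time_s: 10.45
tcp_pos: [0.4443, 0.1755, 0.2994]
ee_rot: [[0.968, 0.251, 0.003], [0.251, -0.968, 0.002], [0.003, -0.001, -1.0]]
ft_force: [0.3, 0.4, 0.3]
grip_width: -0.0003
```

Emit:
carry_out(plan=[0,0,0,0,0,0,0,0,0,0,0,0,0,0,0,0,0,0,0,0,0,0,0,0,0,0,0,0,0,0])

```text
time_s: 10.95
tcp_pos: [0.4443, 0.1755, 0.2994]
ee_rot: [[0.968, 0.251, 0.003], [0.251, -0.968, 0.002], [0.003, -0.001, -1.0]]
ft_force: [-1.2, 0.5, 0.3]
grip_width: 0.0001
```

```bash
python3 - <<'E'
from h import *
s=status.get_state();print(s["time_s"],s["tcp_pos"],s["ft_force"])
a=vision.grab_frame("wrist");b=vision.grab_frame("scene");o=np.load("pics/s.npy")
d=cv2.absdiff(cv2.GaussianBlur(b,(5,5),0),cv2.GaussianBlur(o,(5,5),0));print("scene change max",d.max())
im=np.zeros((384,800,3),np.uint8);im[:,:400]=a[:,56:456];im[:,405:795]=cv2.resize(b,(390,293))[:, :][:384] if 0 else np.pad(cv2.resize(b,(390,293)),((0,91),(0,0),(0,0)))
cv2.imwrite("pics/final.png",im[:,:,::-1])
E
```

```text
10.95 [0.44434714 0.17554538 0.29939657] [-1.15327004  0.51167222  0.26683398]
scene change max 5
```

View pics/final.png

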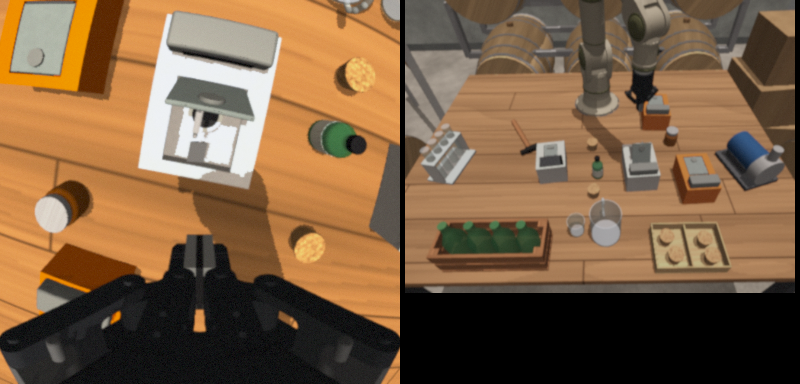

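The hatch is still open, in the same place at (210,97), and the scene hasn't changed over 2.6 s. The logger's hatch is shut and the bystanders stand where they were. I'll hand in the job.

```bash
python3 -c "
from rig import bot
print(bot.job_done())"
```

```text
the job is handed in; nothing more can be done
None
```

The analyser's sample port is open, and I have handed the job in. I pressed the round pad once with the shut fingertips. The tool went about 5.5 mm past first contact, and the highest force I read was about 4 N. I then took the fingers straight up and clear, and the hatch popped up.

- **Hatch stays open:** after the fingers were away, I watched it for another 2.6 s. It was in the same place, and the before and after scene pictures differ only by noise.
- **Rest of the bench:** the logger's battery hatch looks shut, and everything else looks to be where it was. I judged this by eye from the pictures.
- **Limits:** the last check was at about 11 s of the 37 s allowed, with the gripper clear of everything.

No check failed. The only disagreements were a 1–3 mm spread between the cameras on the pad's position, which I corrected with the wrist view, and about 1 N of noise in the force reading.

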